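# Set the rotary table to its line and clamp it

### The job

Push one of the upright studs sideways with the fingertips to turn the rotary table's plate until its pointer lines up with the one long thick line on the graduated ring, to within half a scale division; then push the clamp lever's ball clockwise (seen from above) with the fingertips, fully to its end stop. Do not take the studs or the lever's ball between the fingers, keep the lever loose until the plate is set, and leave the loose things around them where they are.

Things in the scene. Friction and masses are not known exactly. Their poses are not given: they have to be found in the camera images.
- rotary_base: grey-green cast base of a rotary table, bolted down; 274 mm across and 50 mm high; its origin is on the work surface under the rotation axis, z up. The clamp lever stands on its -y side. Three hold-down lugs stick out to 168 mm from the axis, up to 30 mm high.
- plate_centre (a point): centre of the round steel plate (200 mm across) on its top face, 70 mm above the work surface; on the vertical rotation axis. The plate turns freely both ways, with no stop within 6.28 rad either side of joint zero, against bearing friction of about 0.3 N m; it stays where it is left.
- plate (a joint): angle of the plate about the vertical axis in rad, growing anticlockwise seen from above; 0 when its pointer points along the base's +x. It starts between -1 and 1.
- pointer_tip (a point): point of the dark steel pointer, a 16 mm wide, 6 mm thick finger that lies on the plate and sticks out 8 mm beyond its rim over the graduated ring; 108 mm from the axis, 73 mm above the work surface. This is the index mark.
- target_line (a point): point on the target line, 108 mm from the axis, on top of the graduated ring (bright flat ring around the plate, out to 132 mm from the axis, 62 mm above the work surface, fixed). The target is the only long, thick line (29 mm long, 4.5 mm wide, across the whole width of the ring); the other lines are 8 or 12 mm long, 1.4 mm wide and 5 degrees apart.
- stud_a (a point): centre of the top of one of the two upright clamp studs fixed on the plate: 16 mm thick, top 45 mm above the plate (115 mm above the work surface), 70 mm from the axis, a quarter turn anticlockwise from the pointer. Its nut (30 mm washer, 25 mm nut) reaches up to 12 mm above the plate. Pushing a stud sideways turns the plate.
- stud_b (a point): centre of the top of the other stud, alike, opposite the first: a quarter turn clockwise from the pointer.
- lever_pivot (a point): point on the vertical axis of the clamp lever, 55 mm above the work surface, 155 mm from the plate's axis on the base's -y side; the hub is 28 mm across and reaches 68 mm above the work surface.
- lever_ball (a point): centre of the 24 mm steel ball at the end of the clamp lever: 75 mm from the lever's pivot, 55 mm above the work surface. The lever is a level 10 mm rod that swings in the horizontal plane.
- lever (a joint): angle of the clamp lever in rad, growing clockwise seen from above: near 0 (it starts at 0 to 0.4) it is loose and points away from the plate; 1.5 is its clamped end stop, where it points towards the robot's side. At joint value j the lever points at an angle of -1.222 - j about z from the base's +x. Friction about 0.15 N m; it stays where it is left. It does not itself brake the plate.
- spare_bolt: loose steel T-bolt standing on its 24 mm square head, thread 14 mm thick, 60 mm high; a bystander, to be left alone; origin at its underside
- parallel: loose steel bar 75 x 22 x 32 mm high; a bystander, to be left alone; origin at its underside
- paste_jar: loose jar 56 mm across, 65 mm high; a bystander, to be left alone; origin at its underside
- collar: loose dark steel ring 40 mm across, 14 mm high; a bystander, to be left alone; origin at its underside
- spanner: loose spanner lying flat; a bystander, to be left alone; origin at its underside
- chip_brush: loose brush lying flat; a bystander, to be left alone; origin at its underside
- vee_block: loose dark steel vee block 50 x 45 x 42 mm high; a bystander, to be left alone; origin at its underside

How it is judged:
On the way, in this order (a step that is already met when the one before it is completed fails the run):
1. the pointer is at the long line and at rest, the lever still loose (horizontal distance between pointer_tip and target_line below 0.0047 m and velocity of joint plate between -0.03 and 0.03 rad/s and value of joint lever below 0.7 rad), for 0.3 s.
2. the lever is pushed to its clamped end stop, the pointer still at the line (horizontal distance between pointer_tip and target_line below 0.0047 m and value of joint lever above 1.4 rad), for 0.2 s.
At the end, for the whole second after the job is handed in: The pointer's tip is within 4.7 mm (half a 5-degree division) of the long line at the same radius, the plate at rest, and the clamp lever beyond 1.40 rad, of 1.5 at its stop (all of step 2 and velocity of joint plate between -0.03 and 0.03 rad/s); the robot touches nothing.
It fails at once if the lever is swung over (beyond 0.7 rad) while the pointer is not at the line (not (horizontal distance between pointer_tip and target_line below 0.0047 m) and value of joint lever above 0.7 rad).
It fails at once if a stud is taken between the fingers ((horizontal distance between the grasp point and stud_a below 0.011 m and height (world z) of the grasp point below 0.113 m) or (horizontal distance between the grasp point and stud_b below 0.011 m and height (world z) of the grasp point below 0.113 m)).
It fails at once if the lever's ball is taken between the fingers (horizontal distance between the grasp point and lever_ball below 0.013 m and height (world z) of the grasp point below 0.068 m).
It fails at once if a loose bystander is moved by more than 20 mm (distance of any of spare_bolt, parallel, paste_jar, collar, spanner, chip_brush, vee_block from where it was at the start of the episode above 0.02 m).
It also fails if it takes over 58 s, if anything falls off the work surface, if the arm or the gripper's body presses on something with over 40 N, if the wrist force passes 120 N, or if a joint passes its speed limit or range.

### The arm

A 6-joint arm with a two-finger parallel gripper is mounted at the origin on the work surface. World frame = base frame: x ahead of the robot, y to its left, z up, the work surface at z = 0. Lengths are in m, angles in rad, forces in N, time in s.
With the tool pointing down it reaches from about 0.35 to 0.85 m from the base axis. Payload 8.1 kg.
Tool frame: the origin (TCP) lies at the very end of the fingers, on their centre line; the grasp point (between the pads) lies 19 mm behind it; x points along the fingers, y is the direction in which the jaws open and shut, and the axes are right-handed (so a half turn about x gives the same grasp; the last joint's range is limited). The gripper opens to 93 mm and grips with 3 to 60 N. Pads are 15 mm wide; open, the fingers measure 128 mm over their backs; the gripper's body (75 mm by 188 mm) begins 65 mm behind the grasp point.
Start: joints at [1.229, 0.13, 1.488, -0, 1.523, -0.085], TCP at [0.152, 0.58, 0.219] pointing down, gripper open.
Joint ranges: [-2.96, 2.96], [-0.89, 2.26], [0.02, 2.5], [-1.34, 4.48], [0, 2.73], [-2.66, 2.66]. Speed limits (rad/s): [2.39, 2.39, 2.79, 3.14, 3.14, 3.14].

### API

Orientations are given as a rotation vector (axis times angle).
In Python, from plant import * gives the robot as it stands. The module is installed in compiled form; this text tells all that it offers.
- The arm moves only by the tool apply_moves, never from a script. Its argument "series" is a list of rows, each an object with "jaw": the gripper's target within -1 to 1 (shut at 1, half-way at 0, fully open at -1); "linear": the shift along the tool's x, y, z normalised to -1 to 1, where 1 is 0.6 m, a list of three; "roll": the turn about the tool's x normalised to -1 to 1, where 1 is 30 degrees. A call has 1 to 20 rows; each row is the pose to reach, as a shift and turn from the pose measured when the call began, along the tool's axes at that moment; what a row does not reach only later rows make up. A row lasts 1/8 s, in which the tool goes at most 62.5 mm and 10.7 degrees, less where a joint would pass 70% of its speed; a pose out of reach is approached as far as the arm can. A call with a number of a shift or a turn outside -1 to 1 is refused whole. A call with a gripper value outside its range is refused whole. The fingers move at their own pace and stop on an object; "force" is the grip in N (left out, the last holds). Time passes only in rows, so rows that repeat a pose let the fingers close. It gives the time, the measured TCP pose, the force and the opening at its end, in the units of the state.
- read_state(): the state, without advancing time (a new reading comes with each control period).
- read_camera(name): name is "side" or "top" or "wrist"; returns a dict with "pixels" (420x560x3 uint8, blue, green, red), "intrinsics" (3x3 intrinsics, pixels), "rvec" (rotation vector, rad) and "tvec" (3), from world to camera coordinates, as OpenCV has them; the wrist camera has in their place "tool_from_camera" (4x4, takes a point from camera to tool coordinates, whose origin is the TCP and whose axes are the tool frame's). Camera axes: x right, y down, z forward; pixel columns grow to the right and rows downward; lengths in m; the calibration is good to about 2 mm. A picture is of the moment at which its call begins: read the wrist's pose just before it. There is no depth.
- close_job(): hands the job in, once; it reports no verdict.
The state is a dict: "t": time; "q": joint angles; "dq": joint speeds; "joint_torque": joint torques, N m; "tool_pos": TCP position; "orientation": TCP orientation; "force": force on the tool from outside, world axes, zero at the start; "wrist_torque": the same for the moment, N m; "opening": finger opening in m.
Only numpy, scipy, OpenCV 4.12 (cv2) and the standard library are available. Lean on these libraries where they do the work, as an engineer would, in place of code of your own. Each camera call takes 0.05 s, during which the arm holds its last target. There are 200 camera calls.

## Working session

There is one attempt and no reset: what is moved stays moved. The work goes in short steps, Python scripts to look and compute and a tool call to move; the robot and the scene stay as the last step left them, time stands still between calls to the robot, and variables do not carry over. Pictures are saved under pics/ and viewed, about 8 in all and at most 12, crops included, and the job is handed in when it is done.

Besides the shell and the picture viewer there is one more tool, called after ">>>" in YAML: its name, and indented under it one key for each argument. apply_moves: Moves the arm, as the interface text tells. Its arguments: {"type":"object","properties":{"series":{"type":"array"},"force":{"type":"number"}},"required":["series"]}

```bash
mkdir -p pics; cat > h.py <<'E'
from plant import *
import numpy as np, cv2
def ray(c,uv):
    K=np.array(c["intrinsics"]);R,_=cv2.Rodrigues(np.array(c["rvec"],float));t=np.array(c["tvec"],float).ravel()
    d=R.T@np.linalg.inv(K)@np.array([uv[0],uv[1],1.]);o=-R.T@t
    return o,d
def onz(c,uv,z):
    o,d=ray(c,uv);return o+d*(z-o[2])/d[2]
def proj(c,p):
    return cv2.projectPoints(np.array([p],float),np.array(c["rvec"],float),np.array(c["tvec"],float),np.array(c["intrinsics"]),None)[0].ravel()
E
python3 - <<'E'
from h import *
import pickle
s=read_state();print(s)
d={}
for n in("top","side"):
    c=read_camera(n);d[n]=c;cv2.imwrite(f"pics/{n}0.png",c["pixels"]);o,_=ray(c,(0,0));print(n,o,c["intrinsics"])
pickle.dump(d,open("c0.pkl","wb"))
E
```

```text
{'t': 0.0, 'q': array([ 1.22858438e+00,  1.31142149e-01,  1.48929055e+00, -1.40514440e-05,
        1.52298349e+00, -8.54008017e-02]), 'dq': array([ 0.00148603, -0.00052956,  0.00159233, -0.0011674 , -0.00012374,
        0.00024481]), 'joint_torque': array([-8.42524787e-04, -5.59874046e+01, -4.91731811e+01,  7.64328288e-02,
        3.65596369e-02, -1.19225929e-04]), 'tool_pos': array([0.15219052, 0.57978807, 0.21759261]), 'orientation': array([ 0.20020345,  1.56175166, -0.20301377]), 'force': array([-0.62786968, -0.9431283 , -0.99408079]), 'wrist_torque': array([0.02675496, 0.01997364, 0.00791325]), 'opening': 0.09289145305044111}
top [0.51177349 0.03779346 1.22797541] [[534.4102242    0.         268.11210276]
 [  0.         534.4102242  211.03012   ]
 [  0.           0.           1.        ]]
side [0.45951499 0.95404706 0.70523809] [[501.95836634   0.         281.78017981]
 [  0.         501.95836634 214.44476536]
 [  0.           0.           1.        ]]
```

View pics/top0.png

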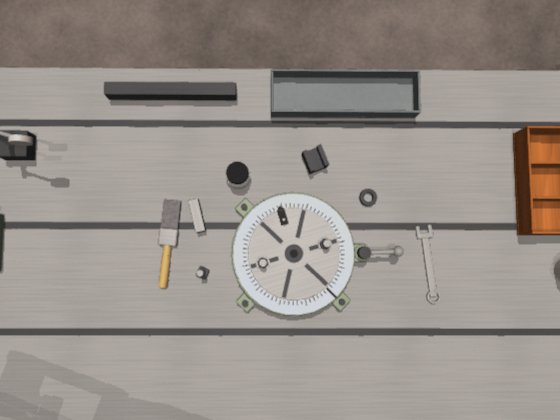

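View pics/side0.png

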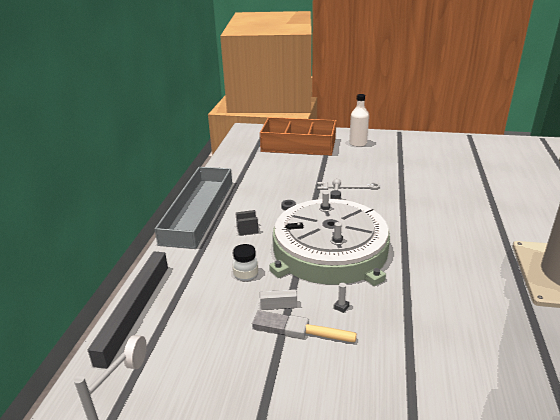

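The top view shows the table at about (293,253), the pointer at about (283,215), the studs at about (326,243) and (263,263), and the lever ball at about (398,251). The long line is probably near (332,292). Next I'll measure these and zoom in.

```bash
python3 - <<'E'
from h import *
import pickle
d=pickle.load(open("c0.pkl","rb"));c=d["top"];im=c["pixels"]
print(onz(c,(268,211),0),onz(c,(268,111),0),onz(c,(168,211),0))
# bright ring: bluish-white
b=im.astype(int);m=((b[...,0]>195)&(b[...,0]>=b[...,2]+4)).astype(np.uint8)*255
m[:,:225]=0;m[:,362:]=0;m[:185]=0;m[325:]=0
cs,_=cv2.findContours(m,cv2.RETR_EXTERNAL,cv2.CHAIN_APPROX_NONE)
k=cv2.convexHull(np.vstack([x for x in cs if len(x)>5]))
P=np.array([onz(c,p,0.062)[:2] for p in k[:,0]])
(e,r)=cv2.minEnclosingCircle(P.astype(np.float32));print("ring",e,r)
A=np.c_[2*P,np.ones(len(P))];s=np.linalg.lstsq(A,(P**2).sum(1),rcond=None)[0];print("lsq",s[:2],np.sqrt(s[2]+s[0]**2+s[1]**2))
for n,uv,z in(("ptr",(283,210),.073),("studA",(263,263),.115),("studB",(326,243),.115),("ball",(398.5,251),.055),("line",(332,292),.062),("hub",(364,253),.068)):
    p=onz(c,uv,z);v=p[:2]-s[:2];print(n,p,np.hypot(*v),np.degrees(np.arctan2(v[1],v[0])))
# unwrap ring: darkness by angle
g=cv2.cvtColor(im,cv2.COLOR_BGR2GRAY).astype(np.float32)
a=np.radians(np.arange(0,360,1.))
def samp(r):
    uv=np.array([proj(c,[s[0]+r*np.cos(t),s[1]+r*np.sin(t),.062]) for t in a],np.float32)
    return cv2.remap(g,uv[:,0].copy(),uv[:,1].copy(),cv2.INTER_LINEAR).ravel()
S=np.mean([samp(r) for r in(.107,.110,.113)],0)
print([(i,int(S[i])) for i in np.argsort(S)[:30]])
cv2.imwrite("pics/crop.png",cv2.resize(im[185:325,220:415],None,fx=4,fy=4,interpolation=cv2.INTER_CUBIC))
E
```

```text
[0.63439529 0.02431463 0.        ] [0.87089589 0.02481758 0.        ] [0.6336478  0.25477203 0.        ]
ring (0.5365272760391235, -0.029739707708358765) 0.1306004524230957
lsq [ 0.53600952 -0.02981326] 0.12979385531699245
ptr [ 0.62939547 -0.00747929  0.073     ] 0.09601948538385185 13.450090945888306
studA [0.51455906 0.03571098 0.115     ] 0.06894597963587497 108.12673320450862
studB [ 0.55630849 -0.09540106  0.115     ] 0.06865717108668455 -72.80307176668586
ball [ 0.54156871 -0.2618234   0.055     ] 0.232076731874627 -88.6274020482413
line [ 0.45257674 -0.11382168  0.062     ] 0.11839951538306707 -134.80302437928478
hub [ 0.53673187 -0.18336511  0.068     ] 0.1535535539793314 -89.73046901320924
[(np.int64(224), 76), (np.int64(225), 120), (np.int64(223), 129), (np.int64(284), 150), (np.int64(14), 152), (np.int64(15), 154), (np.int64(344), 160), (np.int64(314), 161), (np.int64(254), 164), (np.int64(44), 164), (np.int64(16), 166), (np.int64(194), 166), (np.int64(104), 168), (np.int64(84), 168), (np.int64(74), 168), (np.int64(164), 169), (np.int64(134), 171), (np.int64(17), 173), (np.int64(285), 175), (np.int64(269), 176), (np.int64(154), 177), (np.int64(195), 177), (np.int64(309), 177), (np.int64(249), 177), (np.int64(304), 177), (np.int64(18), 177), (np.int64(299), 177), (np.int64(165), 178), (np.int64(239), 178), (np.int64(199), 178)]
```

View pics/crop.png

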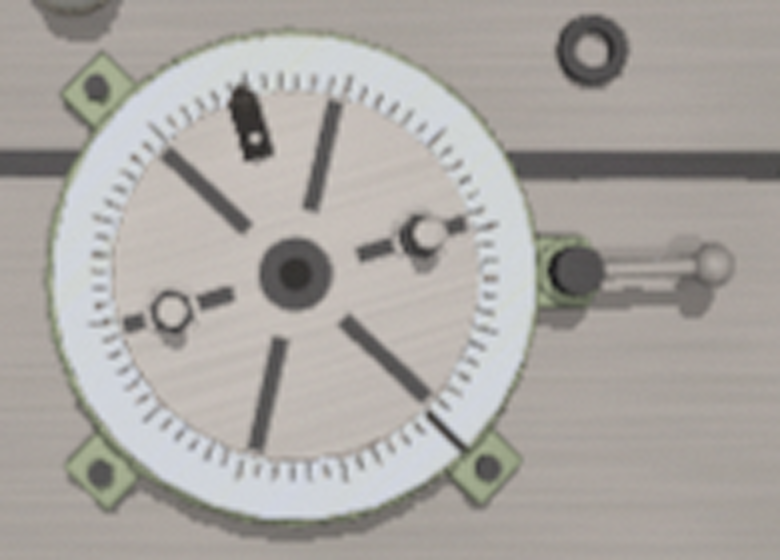

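The long line is clear at crop (447,430), world angle about 224°. The pointer tip is at crop (240,90), about 16°, so a clockwise turn of about 153° is needed. The lever is at about -86.5°, which gives j≈0.27. I'll keep the TCP at z≥0.095 over the plate, so the grasp point stays above 0.113. Next I'll work out the wrist angles.

```bash
cat >> h.py <<'E'
from scipy.spatial.transform import Rotation as Ro
C=np.array([.5362,-.0298])
def angs(c,verbose=0):
    im=c["pixels"].astype(int)
    g=im.max(2);yy,xx=np.nonzero(g<70)
    # dark pointer: points at z=.076 with radius 75..108
    P=np.array([onz(c,(x,y),.076)[:2] for x,y in zip(xx,yy) if 225<x<362 and 185<y<325])-C
    r=np.hypot(*P.T);k=(r>.085)&(r<.109);P=P[k]
    return P
def pose():
    s=read_state();R=Ro.from_rotvec(s["orientation"]).as_matrix()
    return s,np.array(s["tool_pos"]),R,np.degrees(np.arctan2(R[1,1],R[0,1]))
def step(p,R,w,yaw=0): # world target -> linear, roll (yaw=world turn deg)
    return np.round(R.T@(np.array(w)-p)/.6,3),round(-yaw/30,3)
E
python3 - <<'E'
from h import *
import pickle
d=pickle.load(open("c0.pkl","rb"));P=angs(d["top"])
a=np.degrees(np.arctan2(P[:,1],P[:,0]));print(len(P),np.round(np.sort(a)),a.mean())
s,p,R,y=pose();print(p,y,R.round(3),s["q"])
E
```

```text
47 [13. 13. 14. 14. 14. 14. 14. 15. 15. 15. 15. 15. 15. 15. 16. 16. 16. 16.
 16. 16. 17. 17. 17. 17. 17. 17. 18. 18. 18. 18. 18. 18. 19. 19. 19. 19.
 19. 19. 20. 20. 20. 20. 21. 21. 21. 21. 22.] 17.125162838972244
[0.15217775 0.57985907 0.21771135] 75.288828051418 [[-0.001  0.254  0.967]
 [-0.002  0.967 -0.254]
 [-1.    -0.002 -0.   ]] [ 1.22862587e+00  1.31084114e-01  1.48913746e+00  1.53240388e-05
  1.52301661e+00 -8.54126889e-02]
```

>>> apply_moves:
  series:
    - {"jaw":1,"linear":[0.03,-0.748,0.773],"roll":-1}
    - {"jaw":1,"linear":[0.03,-0.748,0.773],"roll":-1}
    - {"jaw":1,"linear":[0.03,-0.748,0.773],"roll":-1}
    - {"jaw":1,"linear":[0.03,-0.748,0.773],"roll":-1}
    - {"jaw":1,"linear":[0.03,-0.748,0.773],"roll":-1}
    - {"jaw":1,"linear":[0.03,-0.748,0.773],"roll":-1}
    - {"jaw":1,"linear":[0.03,-0.748,0.773],"roll":-1}
    - {"jaw":1,"linear":[0.03,-0.748,0.773],"roll":-1}
    - {"jaw":1,"linear":[0.03,-0.748,0.773],"roll":-1}
    - {"jaw":1,"linear":[0.03,-0.748,0.773],"roll":-1}
    - {"jaw":1,"linear":[0.03,-0.748,0.773],"roll":-1}
    - {"jaw":1,"linear":[0.03,-0.748,0.773],"roll":-1}
    - {"jaw":1,"linear":[0.03,-0.748,0.773],"roll":-1}
    - {"jaw":1,"linear":[0.03,-0.748,0.773],"roll":-1}
    - {"jaw":1,"linear":[0.03,-0.748,0.773],"roll":-1}

```text
t: 1.98
tool_pos: [0.4866, 0.0288, 0.2005]
orientation: [-0.212, 1.561, 0.21]
force: [-0.3, 0.3, -0.5]
opening: 0.0004
```

```bash
cat >> h.py <<'E'
def path(ths,d,z=.096,r=.07):
    s,p,R,y=pose();print("t",s["t"],p.round(4),"yaw",y.round(2),"F",s["force"].round(1),"q6",s["q"][5].round(2),"open",round(s["opening"],4))
    for i,th in enumerate(ths):
        t=np.radians(th);dd=d[i] if np.ndim(d) else d
        w=[*(C+r*np.array([np.cos(t),np.sin(t)])+dd*np.array([-np.sin(t),np.cos(t)])),z]
        l,ro=step(p,R,w,(th-y+180)%360-180);print(th,l.tolist(),ro)
E
python3 -c "
from h import *
path([107.3]*3,[.03,.017,.015])"
```

```text
t 1.975 [0.4866 0.0288 0.2005] yaw 105.38 F [-0.3  0.3 -0.5] q6 -1.88 open 0.0004
107.3 [0.174, -0.001, 0.0] -0.064
107.3 [0.174, -0.0, 0.022] -0.064
107.3 [0.174, -0.0, 0.025] -0.064
```

>>> apply_moves:
  series:
    - {"jaw":1,"linear":[0.1,0,0],"roll":-0.06}
    - {"jaw":1,"linear":[0.174,0,0],"roll":-0.06}
    - {"jaw":1,"linear":[0.174,0,0],"roll":-0.06}
    - {"jaw":1,"linear":[0.174,0,0.01],"roll":-0.06}
    - {"jaw":1,"linear":[0.174,0,0.02],"roll":-0.06}
    - {"jaw":1,"linear":[0.174,0,0.02],"roll":-0.06}

```text
t: 2.72
tool_pos: [0.5, 0.032, 0.0981]
orientation: [-0.237, 1.555, 0.234]
force: [-0.8, 0.6, -0.3]
opening: 0.0004
```

```bash
python3 -c "
from h import *
path([105,102,98,94,90,86,82,78],.016)
c=read_camera('wrist');cv2.imwrite('pics/w1.png',c['pixels'])"
```

```text
t 2.725 [0.5    0.032  0.0981] yaw 107.19 F [-0.8  0.6 -0.3] q6 -1.91 open 0.0004
105 [0.004, 0.001, 0.005] 0.073
102 [0.004, 0.002, 0.011] 0.173
98 [0.004, 0.003, 0.02] 0.306
94 [0.004, 0.003, 0.028] 0.44
90 [0.004, 0.003, 0.036] 0.573
86 [0.004, 0.002, 0.044] 0.706
82 [0.004, 0.001, 0.053] 0.84
78 [0.004, -0.001, 0.061] 0.973
```

View pics/w1.png

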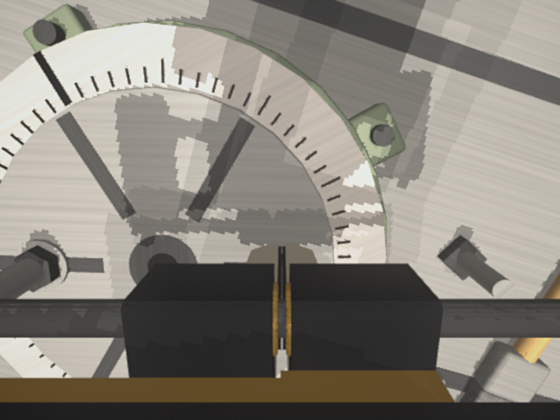

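The wrist view shows the closed fingertips centred on stud A's washer at about (282,255), with the stud hidden just beyond them. The long line is visible at (50,75). I'll start the push.

>>> apply_moves:
  series:
    - {"jaw":1,"linear":[0.003,0.001,0.005],"roll":0.07}
    - {"jaw":1,"linear":[0.003,0.002,0.011],"roll":0.17}
    - {"jaw":1,"linear":[0.003,0.003,0.02],"roll":0.31}
    - {"jaw":1,"linear":[0.003,0.003,0.028],"roll":0.44}
    - {"jaw":1,"linear":[0.003,0.003,0.036],"roll":0.57}
    - {"jaw":1,"linear":[0.003,0.002,0.044],"roll":0.71}
    - {"jaw":1,"linear":[0.003,0.001,0.053],"roll":0.84}
    - {"jaw":1,"linear":[0.003,-0.001,0.061],"roll":0.97}
    - {"jaw":1,"linear":[0.003,-0.001,0.061],"roll":0.97}

```text
t: 3.9
tool_pos: [0.5351, 0.0421, 0.0964]
orientation: [0.162, 1.561, -0.164]
force: [-0.4, 0.3, 0.7]
opening: 0.0006
```

```bash
python3 -c "
from h import *
path([75,71,67,63,59,55,51,48],.016)
c=read_camera('top');P=angs(c);print(len(P),np.degrees(np.arctan2(P[:,1],P[:,0])).round());cv2.imwrite('pics/t1.png',cv2.resize(c['pixels'][185:325,220:415],None,fx=4,fy=4))"
```

```text
t 3.9 [0.5351 0.0421 0.0964] yaw 78.1 F [-0.4  0.3  0.7] q6 -1.38 open 0.0006
75 [0.001, 0.001, 0.006] 0.103
71 [0.001, 0.002, 0.014] 0.237
67 [0.001, 0.003, 0.023] 0.37
63 [0.001, 0.003, 0.031] 0.503
59 [0.001, 0.002, 0.039] 0.637
55 [0.001, 0.001, 0.048] 0.77
51 [0.001, -0.001, 0.056] 0.903
48 [0.001, -0.003, 0.062] 1.003
57 [-12. -13. -14. -13. -15. -10. -11. -15. -16. -10. -11. -16. -10. -12.
 -13. -16. -17. -11. -12. -13. -15. -16. -17. -12. -14. -15. -16. -18.
  -8. -18. 135. 136. 135. 136. 137. 138. 135. 136. 137. 138. 136. 137.
 178. 178. 176. 178. 179. 177. 179. 177. 178. 179. 177. 178. 179. 178.
 179.]
```

View pics/t1.png

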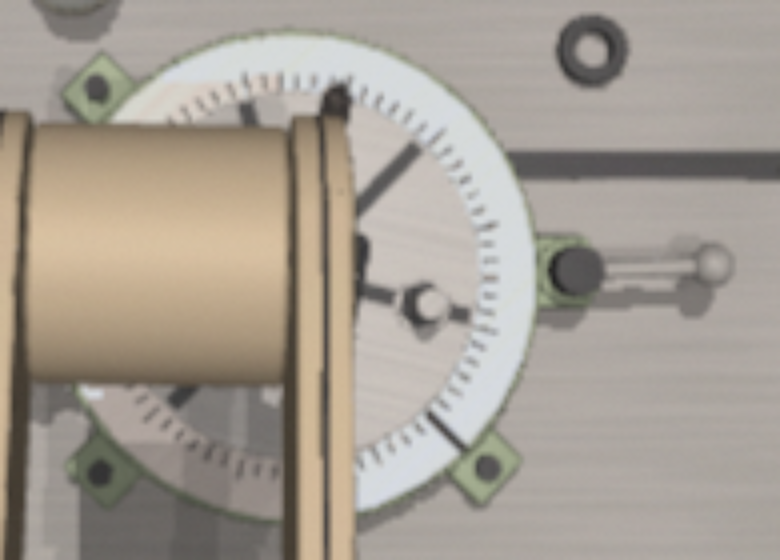

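The pointer is now at about -14°, with stud A near 76.5°, as planned. I'll keep pushing along the arc.

>>> apply_moves:
  series:
    - {"jaw":1,"linear":[0.001,0.001,0.006],"roll":0.1}
    - {"jaw":1,"linear":[0.001,0.002,0.014],"roll":0.24}
    - {"jaw":1,"linear":[0.001,0.003,0.023],"roll":0.37}
    - {"jaw":1,"linear":[0.001,0.003,0.031],"roll":0.5}
    - {"jaw":1,"linear":[0.001,0.002,0.039],"roll":0.64}
    - {"jaw":1,"linear":[0.001,0.001,0.048],"roll":0.77}
    - {"jaw":1,"linear":[0.001,-0.001,0.056],"roll":0.9}
    - {"jaw":1,"linear":[0.001,-0.003,0.062],"roll":1.0}
    - {"jaw":1,"linear":[0.001,-0.003,0.062],"roll":1.0}

```text
t: 5.08
tool_pos: [0.5711, 0.0328, 0.096]
orientation: [0.57, 1.491, -0.57]
force: [-2.1, 0.5, 1.6]
opening: 0.0005
```

```bash
python3 -c "
from h import *
path([45,41,37,33,29,25,21,18],.016)"
```

```text
t 5.075 [0.5711 0.0328 0.096 ] yaw 48.25 F [-2.1  0.5  1.6] q6 -0.87 open 0.0005
45 [0.0, 0.001, 0.006] 0.108
41 [0.0, 0.003, 0.014] 0.242
37 [0.0, 0.003, 0.023] 0.375
33 [0.0, 0.003, 0.031] 0.508
29 [0.0, 0.002, 0.039] 0.642
25 [0.0, 0.001, 0.048] 0.775
21 [0.0, -0.001, 0.056] 0.908
18 [0.0, -0.002, 0.062] 1.008
```

Each step is the same shape, so I can repeat it.

>>> apply_moves:
  series:
    - {"jaw":1,"linear":[0,0.001,0.006],"roll":0.1}
    - {"jaw":1,"linear":[0,0.003,0.014],"roll":0.24}
    - {"jaw":1,"linear":[0,0.003,0.023],"roll":0.37}
    - {"jaw":1,"linear":[0,0.003,0.031],"roll":0.5}
    - {"jaw":1,"linear":[0,0.002,0.039],"roll":0.64}
    - {"jaw":1,"linear":[0,0.001,0.048],"roll":0.77}
    - {"jaw":1,"linear":[0,-0.001,0.056],"roll":0.9}
    - {"jaw":1,"linear":[0,-0.002,0.062],"roll":1.0}
    - {"jaw":1,"linear":[0,-0.002,0.062],"roll":1.0}

```text
t: 6.2
tool_pos: [0.5976, 0.0073, 0.096]
orientation: [0.97, 1.341, -0.969]
force: [-2.6, 2.1, -0.4]
opening: 0.0004
```

```bash
python3 -c "
from h import *
path([15,11,7,3,-1,-5,-9,-12],.016)"
```

```text
t 6.2 [0.5976 0.0073 0.096 ] yaw 18.36 F [-2.6  2.1 -0.4] q6 -0.39 open 0.0004
15 [-0.0, 0.001, 0.007] 0.112
11 [-0.0, 0.002, 0.015] 0.245
7 [0.0, 0.003, 0.023] 0.379
3 [0.0, 0.003, 0.032] 0.512
-1 [0.0, 0.002, 0.04] 0.645
-5 [0.0, 0.001, 0.048] 0.779
-9 [0.0, -0.001, 0.056] 0.912
-12 [0.0, -0.003, 0.062] 1.012
```

>>> apply_moves:
  series:
    - {"jaw":1,"linear":[0,0.001,0.006],"roll":0.1}
    - {"jaw":1,"linear":[0,0.003,0.014],"roll":0.24}
    - {"jaw":1,"linear":[0,0.003,0.023],"roll":0.37}
    - {"jaw":1,"linear":[0,0.003,0.031],"roll":0.5}
    - {"jaw":1,"linear":[0,0.002,0.039],"roll":0.64}
    - {"jaw":1,"linear":[0,0.001,0.048],"roll":0.77}
    - {"jaw":1,"linear":[0,-0.001,0.056],"roll":0.9}
    - {"jaw":1,"linear":[0,-0.002,0.062],"roll":1.0}
    - {"jaw":1,"linear":[0,-0.002,0.062],"roll":1.0}

```text
t: 7.32
tool_pos: [0.6082, -0.0281, 0.096]
orientation: [1.357, 1.105, -1.354]
force: [-2.2, 2.4, 0.3]
opening: 0.0005
```

```bash
python3 -c "
from h import *
path([-15,-19,-23,-27,-31,-34,-37,-39],.016)
c=read_camera('top');P=angs(c);print(len(P),np.degrees(np.arctan2(P[:,1],P[:,0])).round())"
```

```text
t 7.325 [ 0.6082 -0.0281  0.096 ] yaw -11.51 F [-2.2  2.4  0.3] q6 0.07 open 0.0005
-15 [0.0, 0.001, 0.007] 0.116
-19 [0.0, 0.002, 0.015] 0.25
-23 [0.0, 0.003, 0.024] 0.383
-27 [0.0, 0.003, 0.032] 0.516
-31 [0.0, 0.002, 0.041] 0.65
-34 [0.0, 0.001, 0.047] 0.75
-37 [0.0, -0.0, 0.053] 0.85
-39 [0.0, -0.001, 0.057] 0.916
28 [  31.  -65.  -68. -111. -112. -132. -131. -134. -133. -132. -131. -134.
 -133. -132. -132. -134. -133. -133.  132. -136. -137. -136. -137.  167.
  168.  169.  167.  168.]
```

>>> apply_moves:
  series:
    - {"jaw":1,"linear":[0,0.001,0.007],"roll":0.12}
    - {"jaw":1,"linear":[0,0.002,0.015],"roll":0.25}
    - {"jaw":1,"linear":[0,0.003,0.024],"roll":0.38}
    - {"jaw":1,"linear":[0,0.003,0.032],"roll":0.52}
    - {"jaw":1,"linear":[0,0.002,0.041],"roll":0.65}
    - {"jaw":1,"linear":[0,0.001,0.047],"roll":0.75}
    - {"jaw":1,"linear":[0,0,0.05],"roll":0.8}
    - {"jaw":1,"linear":[0,0,0.053],"roll":0.85}
    - {"jaw":1,"linear":[0,0,0.053],"roll":0.85}

```text
t: 8.5
tool_pos: [0.6019, -0.0592, 0.0961]
orientation: [1.668, 0.829, -1.664]
force: [0.7, 5.1, -1.3]
opening: 0.0001
```

```bash
python3 -c "
from h import *
path([-40,-42,-44,-45],.016)
c=read_camera('top');P=angs(c);print(len(P),np.degrees(np.arctan2(P[:,1],P[:,0])).round());cv2.imwrite('pics/t2.png',cv2.resize(c['pixels'][185:325,220:415],None,fx=4,fy=4))"
```

```text
t 8.5 [ 0.6019 -0.0592  0.0961] yaw -36.96 F [ 0.7  5.1 -1.3] q6 0.46 open 0.0001
-40 [0.0, 0.001, 0.006] 0.101
-42 [0.0, 0.002, 0.01] 0.168
-44 [0.0, 0.002, 0.014] 0.235
-45 [0.0, 0.002, 0.017] 0.268
89 [  14.   14.  -98.  -98.  -98.  -98.  -98.  -99. -123. -125. -124. -124.
 -126. -125. -125. -124. -123. -128. -127. -127. -126. -125. -124. -124.
 -130. -129. -129. -128. -127. -126. -125. -125. -124. -132. -131. -130.
 -130. -129. -128. -127. -126. -126. -125. -132. -131. -131. -130. -129.
 -128. -127. -127. -126. -132. -131. -130. -129. -128. -128. -127. -132.
 -131. -130. -129. -129. -128. -127. -131. -136. -137. -136. -157. -156.
 -137. -159. -158. -157. -160. -158. -157. -156. -160. -159. -158. -156.
 -159. -158. -157. -160. -159.]
```

View pics/t2.png

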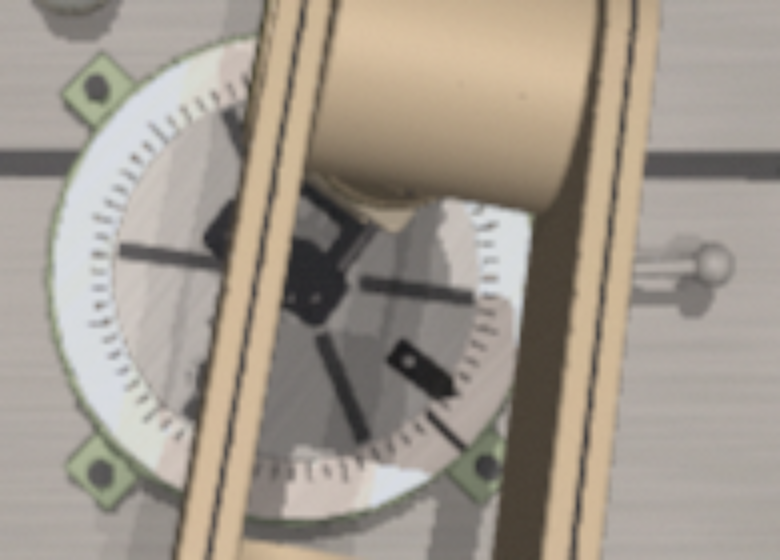

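The pointer is at crop (425,370), about -127.8°. The line is at (447,430), -136°, so about 8° remains. I'll do a slow push of about 7.5°.

>>> apply_moves:
  series:
    - {"jaw":1,"linear":[0,0.001,0.003],"roll":0.05}
    - {"jaw":1,"linear":[0,0.001,0.006],"roll":0.1}
    - {"jaw":1,"linear":[0,0.002,0.008],"roll":0.135}
    - {"jaw":1,"linear":[0,0.002,0.01],"roll":0.17}
    - {"jaw":1,"linear":[0,0.002,0.012],"roll":0.2}
    - {"jaw":1,"linear":[0,0.002,0.014],"roll":0.235}
    - {"jaw":1,"linear":[0,0.002,0.015],"roll":0.25}
    - {"jaw":1,"linear":[0,0.002,0.015],"roll":0.25}

```text
t: 9.55
tool_pos: [0.5975, -0.0674, 0.0961]
orientation: [1.755, 0.734, -1.751]
force: [2.3, 2.6, -2.5]
opening: 0.0002
```

```bash
cat >> h.py <<'E'
def ptr(c):
    g=c["pixels"].max(2)
    m=cv2.morphologyEx((g<60).astype(np.uint8),cv2.MORPH_OPEN,np.ones((3,3),np.uint8))
    yy,xx=np.nonzero(m);P=np.array([onz(c,(x,y),.076)[:2] for x,y in zip(xx,yy) if 225<x<362 and 185<y<325])-C
    a=np.degrees(np.arctan2(P[:,1],P[:,0]));r=np.hypot(*P.T);k=(r>.075)&(r<.11)&(a<-115)&(a>-150)
    print("ptr px",k.sum(),"angle",a[k].mean(),"direction fit",a[k&(r>.095)].mean(), a[k].min(),a[k].max())
E
python3 -c "
from h import *
path([-45,-46],.016)
c=read_camera('top');ptr(c);cv2.imwrite('pics/t3.png',cv2.resize(c['pixels'][250:320,300:370],None,fx=8,fy=8,interpolation=cv2.INTER_CUBIC))"
```

```text
t 9.55 [ 0.5975 -0.0674  0.0961] yaw -44.45 F [ 2.3  2.6 -2.5] q6 0.58 open 0.0002
-45 [0.0, 0.0, 0.001] 0.018
-46 [0.0, 0.001, 0.003] 0.052
ptr px 79 angle -135.02112079358653 direction fit -135.12947065337073 -139.6905211317298 -130.12354630021002
```

View pics/t3.png

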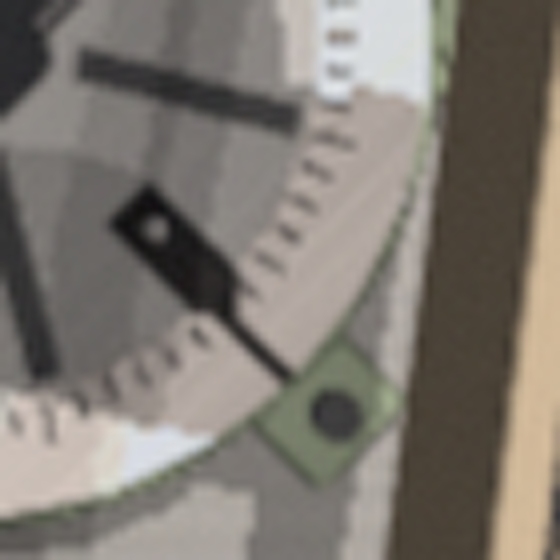

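The pointer at crop (222,300) almost meets the long line at (225,310). It is about 1° (1.8 mm) short, so I'll nudge it a little further.

>>> apply_moves:
  series:
    - {"jaw":1,"linear":[0,0,0.001],"roll":0.02}
    - {"jaw":1,"linear":[0,0,0.002],"roll":0.03}
    - {"jaw":1,"linear":[0,0,0.002],"roll":0.03}
    - {"jaw":1,"linear":[0,0,0.002],"roll":0.03}

```text
t: 10.1
tool_pos: [0.5967, -0.0684, 0.0962]
orientation: [1.765, 0.722, -1.761]
force: [3.0, 1.8, -2.0]
opening: 0.0002
```

```bash
python3 -c "
from h import *
path([-45],.016)
c=read_camera('top');ptr(c)"
```

```text
t 10.1 [ 0.5967 -0.0684  0.0962] yaw -45.34 F [ 3.   1.8 -2. ] q6 0.59 open 0.0002
-45 [0.0, -0.0, -0.001] -0.011
ptr px 75 angle -135.83151763307987 direction fit -135.4856078382019 -140.65081707951566 -131.23991850781704
```

The pointer is now at about -135.8°, against the line at -136.0°. I'll back off along the tangent, lift, and travel to beside the lever ball.

>>> apply_moves:
  series:
    - {"jaw":1,"linear":[0,0,-0.015],"roll":0}
    - {"jaw":1,"linear":[0,0,-0.03],"roll":0}
    - {"jaw":1,"linear":[-0.08,0,-0.03],"roll":0}
    - {"jaw":1,"linear":[-0.14,0,-0.03],"roll":0}
    - {"jaw":1,"linear":[-0.14,0.07,0.05],"roll":0.3}
    - {"jaw":1,"linear":[-0.14,0.14,0.15],"roll":0.6}
    - {"jaw":1,"linear":[-0.14,0.203,0.247],"roll":0.9}
    - {"jaw":1,"linear":[-0.14,0.203,0.247],"roll":1}
    - {"jaw":1,"linear":[-0.14,0.203,0.247],"roll":1}

```text
t: 11.28
tool_pos: [0.5765, -0.2597, 0.1803]
orientation: [2.088, 0.266, -2.082]
force: [-0.5, 0.2, 0.1]
opening: 0.0006
```

```bash
cat >> h.py <<'E'
V=np.array([.5350,-.1845])
def lev(ths,d,z=.051):
    global C
    k=C;C=V;path(ths,d,z,.075);C=k
E
python3 -c "
from h import *
lev([-85]*3,[.035,.025,.02])
c=read_camera('top');ptr(c);cv2.imwrite('pics/t4.png',cv2.resize(c['pixels'][200:325,300:450],None,fx=5,fy=5,interpolation=cv2.INTER_CUBIC))"
```

```text
t 11.275 [ 0.5765 -0.2597  0.1803] yaw -75.4 F [-0.5  0.2  0.1] q6 0.81 open 0.0006
-85 [0.215, -0.006, -0.001] 0.32
-85 [0.215, -0.009, 0.016] 0.32
-85 [0.215, -0.01, 0.024] 0.32
ptr px 58 angle -135.93607848164754 direction fit -136.18967703221264 -139.92004733262215 -131.36706430953413
```

View pics/t4.png

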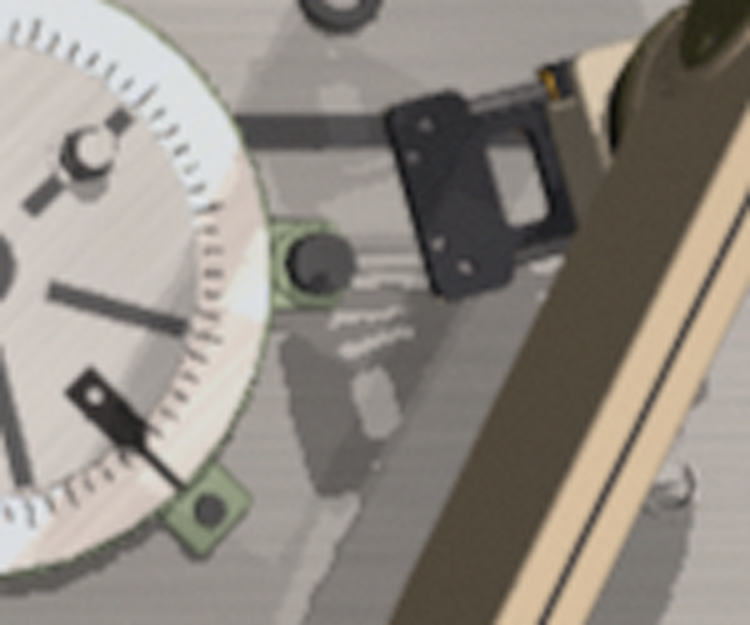

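The pointer at (140,440) is lined up with the long line at -135.9°, and the stud is free. The lever is still loose. I'll descend beside the ball.

>>> apply_moves:
  series:
    - {"jaw":1,"linear":[0,-0.006,0],"roll":0.32}
    - {"jaw":1,"linear":[0.08,-0.006,0],"roll":0.32}
    - {"jaw":1,"linear":[0.15,-0.006,0],"roll":0.32}
    - {"jaw":1,"linear":[0.2,-0.006,0],"roll":0.32}
    - {"jaw":1,"linear":[0.215,-0.006,0],"roll":0.32}
    - {"jaw":1,"linear":[0.215,-0.006,0],"roll":0.32}
    - {"jaw":1,"linear":[0.215,-0.006,0],"roll":0.32}

```text
t: 12.2
tool_pos: [0.5779, -0.2551, 0.0533]
orientation: [2.18, 0.096, -2.168]
force: [-0.1, -0.8, 0.8]
opening: 0.0004
```

```bash
python3 -c "
from h import *
lev([-85,-86,-89,-93,-97,-101,-105,-109,-113],[.025]+[.02]*8)"
```

```text
t 12.2 [ 0.5779 -0.2551  0.0533] yaw -84.81 F [-0.1 -0.8  0.8] q6 0.98 open 0.0004
-85 [0.004, 0.002, 0.019] 0.006
-86 [0.004, 0.002, 0.03] 0.04
-89 [0.004, 0.004, 0.036] 0.14
-93 [0.004, 0.005, 0.045] 0.273
-97 [0.004, 0.006, 0.054] 0.406
-101 [0.004, 0.006, 0.063] 0.54
-105 [0.004, 0.005, 0.072] 0.673
-109 [0.003, 0.004, 0.081] 0.806
-113 [0.003, 0.002, 0.09] 0.94
```

>>> apply_moves:
  series:
    - {"jaw":1,"linear":[0.003,0.002,0.01],"roll":0}
    - {"jaw":1,"linear":[0.003,0.002,0.02],"roll":0}
    - {"jaw":1,"linear":[0.003,0.002,0.03],"roll":0.04}
    - {"jaw":1,"linear":[0.003,0.004,0.036],"roll":0.14}
    - {"jaw":1,"linear":[0.003,0.005,0.045],"roll":0.27}
    - {"jaw":1,"linear":[0.003,0.006,0.054],"roll":0.41}
    - {"jaw":1,"linear":[0.003,0.006,0.063],"roll":0.54}
    - {"jaw":1,"linear":[0.003,0.005,0.072],"roll":0.67}
    - {"jaw":1,"linear":[0.003,0.004,0.081],"roll":0.81}
    - {"jaw":1,"linear":[0.003,0.002,0.09],"roll":0.94}
    - {"jaw":1,"linear":[0.003,0.002,0.09],"roll":0.94}

```text
t: 13.58
tool_pos: [0.5239, -0.2613, 0.0516]
orientation: [-2.007, 0.409, 1.994]
force: [0.7, -0.3, 0.4]
opening: 0.0005
```

```bash
python3 -c "
from h import *
lev([-116,-120,-124,-128,-132,-136,-140,-142],.02)
c=read_camera('top');ptr(c)"
```

```text
t 13.575 [ 0.5239 -0.2613  0.0516] yaw -113.04 F [ 0.7 -0.3  0.4] q6 1.42 open 0.0005
-116 [0.001, 0.002, 0.006] 0.099
-120 [0.001, 0.003, 0.015] 0.232
-124 [0.001, 0.004, 0.024] 0.365
-128 [0.001, 0.004, 0.033] 0.499
-132 [0.001, 0.004, 0.042] 0.632
-136 [0.001, 0.003, 0.051] 0.765
-140 [0.001, 0.002, 0.06] 0.899
-142 [0.001, 0.0, 0.065] 0.965
ptr px 32 angle -135.87316598407696 direction fit nan -139.51902412046883 -132.31960383811278h.py:36: RuntimeWarning: Mean of empty slice.
  print("ptr px",k.sum(),"angle",a[k].mean(),"direction fit",a[k&(r>.095)].mean(), a[k].min(),a[k].max())
  ret = ret.dtype.type(ret / rcount)
```

>>> apply_moves:
  series:
    - {"jaw":1,"linear":[0,0.002,0.006],"roll":0.1}
    - {"jaw":1,"linear":[0,0.003,0.015],"roll":0.23}
    - {"jaw":1,"linear":[0,0.004,0.024],"roll":0.37}
    - {"jaw":1,"linear":[0,0.004,0.033],"roll":0.5}
    - {"jaw":1,"linear":[0,0.004,0.042],"roll":0.63}
    - {"jaw":1,"linear":[0,0.003,0.051],"roll":0.77}
    - {"jaw":1,"linear":[0,0.002,0.06],"roll":0.9}
    - {"jaw":1,"linear":[0,0,0.065],"roll":0.97}
    - {"jaw":1,"linear":[0,0,0.065],"roll":0.97}

```text
t: 14.75
tool_pos: [0.4881, -0.2464, 0.0514]
orientation: [-1.685, 0.818, 1.672]
force: [0.1, -0.9, 0.6]
opening: 0.0004
```

```bash
python3 -c "
from h import *
lev([-144,-147,-150,-153,-155,-157,-159],.02)
c=read_camera('top');cv2.imwrite('pics/t5.png',cv2.resize(c['pixels'][200:325,300:450],None,fx=5,fy=5,interpolation=cv2.INTER_CUBIC))"
```

```text
t 14.75 [ 0.4881 -0.2464  0.0514] yaw -142.0 F [ 0.1 -0.9  0.6] q6 1.92 open 0.0004
-144 [0.001, 0.001, 0.004] 0.067
-147 [0.001, 0.002, 0.011] 0.167
-150 [0.001, 0.003, 0.018] 0.267
-153 [0.001, 0.004, 0.024] 0.367
-155 [0.001, 0.004, 0.029] 0.433
-157 [0.0, 0.004, 0.033] 0.5
-159 [0.0, 0.004, 0.038] 0.567
```

View pics/t5.png

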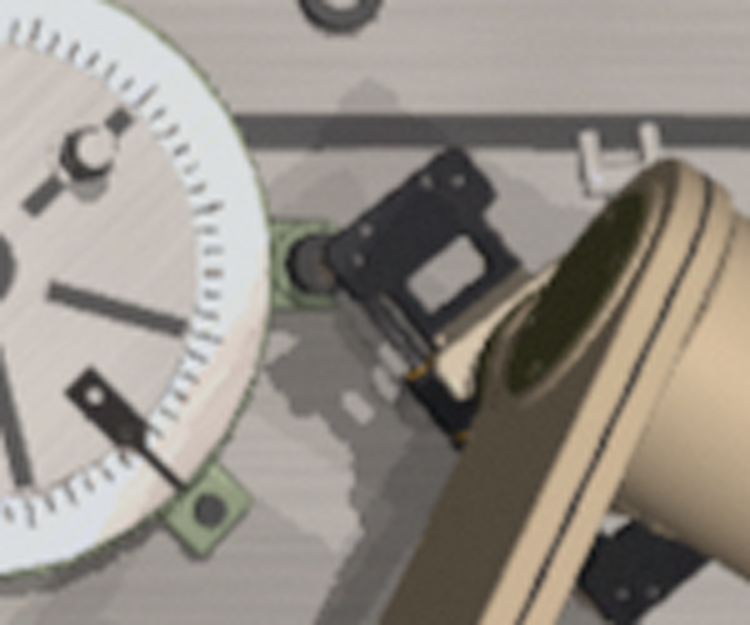

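The pointer is still on the line. The lever is hidden under the gripper but should be moving with it. I'll push on to the stop.

>>> apply_moves:
  series:
    - {"jaw":1,"linear":[0,0.001,0.005],"roll":0.07}
    - {"jaw":1,"linear":[0,0.002,0.011],"roll":0.17}
    - {"jaw":1,"linear":[0,0.003,0.018],"roll":0.27}
    - {"jaw":1,"linear":[0,0.004,0.022],"roll":0.33}
    - {"jaw":1,"linear":[0,0.004,0.026],"roll":0.4}
    - {"jaw":1,"linear":[0,0.004,0.029],"roll":0.43}
    - {"jaw":1,"linear":[0,0.004,0.032],"roll":0.47}
    - {"jaw":1,"linear":[0,0.004,0.034],"roll":0.5}
    - {"jaw":1,"linear":[0,0.004,0.034],"roll":0.5}

```text
t: 15.92
tool_pos: [0.4759, -0.235, 0.052]
orientation: [-1.511, 0.993, 1.485]
force: [11.5, -16.7, -13.1]
opening: 0.0002
```

```bash
python3 -c "
from h import *
lev([-157,-158,-159,-160],.02)"
```

```text
t 15.925 [ 0.4759 -0.235   0.052 ] yaw -157.03 F [ 11.5 -16.7 -13.1] q6 2.19 open 0.0002
-157 [0.002, 0.001, 0.006] -0.001
-158 [0.002, 0.002, 0.008] 0.032
-159 [0.001, 0.003, 0.01] 0.066
-160 [0.001, 0.003, 0.012] 0.099
```

The force rose to about 20 N with a 3.6 mm lag, so the lever is at its stop. I'll back off, lift and check.

>>> apply_moves:
  series:
    - {"jaw":1,"linear":[0,0,-0.01],"roll":0}
    - {"jaw":1,"linear":[0,0,-0.03],"roll":0}
    - {"jaw":1,"linear":[0,0,-0.04],"roll":0}
    - {"jaw":1,"linear":[-0.1,0,-0.04],"roll":0}
    - {"jaw":1,"linear":[-0.2,0,-0.04],"roll":0}
    - {"jaw":1,"linear":[-0.25,0,-0.12],"roll":0}
    - {"jaw":1,"linear":[-0.25,0,-0.22],"roll":0}
    - {"jaw":1,"linear":[-0.25,0,-0.25],"roll":0}
    - {"jaw":1,"linear":[-0.25,0,-0.25],"roll":0}
    - {"jaw":1,"linear":[-0.25,0,-0.25],"roll":0}

```text
t: 17.18
tool_pos: [0.5324, -0.371, 0.2034]
orientation: [-1.51, 0.992, 1.486]
force: [0.0, 0.3, 0.6]
opening: 0.0006
```

```bash
python3 -c "
from h import *
s,p,R,y=pose();print(s['t'],p,s['force'])
c=read_camera('top');ptr(c);cv2.imwrite('pics/t6.png',cv2.resize(c['pixels'][130:340,150:450],None,fx=2.6,fy=2.6,interpolation=cv2.INTER_CUBIC))"
```

```text
17.175 [ 0.53237868 -0.37102527  0.20336384] [0.02538599 0.25039191 0.56244986]
ptr px 32 angle -135.87316598407696 direction fit nan -139.51902412046883 -132.31960383811278h.py:36: RuntimeWarning: Mean of empty slice.
  print("ptr px",k.sum(),"angle",a[k].mean(),"direction fit",a[k&(r>.095)].mean(), a[k].min(),a[k].max())
  ret = ret.dtype.type(ret / rcount)
```

View pics/t6.png

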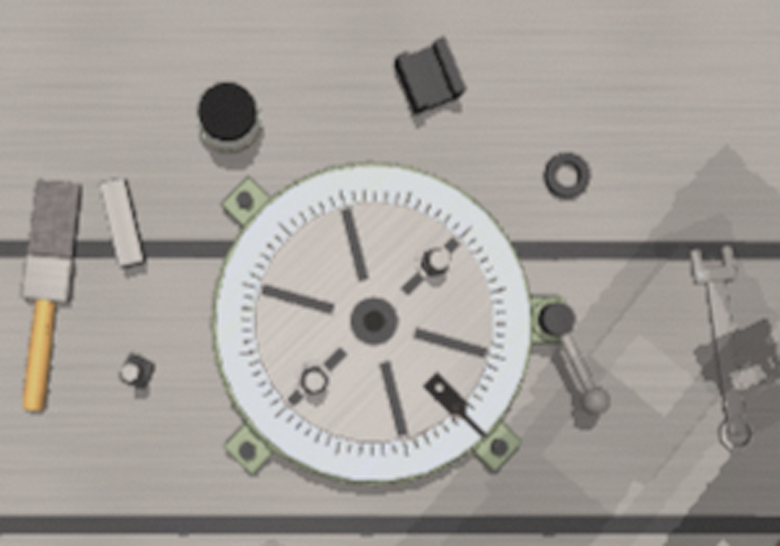

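```bash
python3 -c "
from h import *
c=read_camera('top')
b=onz(c,(150+595/2.6,130+401/2.6),.055);h=onz(c,(150+556/2.6,130+320/2.6),.068)
for P in(V,h[:2],C+.155*np.array([np.cos(np.radians(-91)),np.sin(np.radians(-91))])):
    v=b[:2]-P;print(b,np.hypot(*v),np.degrees(np.arctan2(v[1],v[0])),'j',-1.222-np.radians(1)-np.arctan2(v[1],v[0]))"
```

```text
[ 0.46915524 -0.2172263   0.055     ] 0.0735292019109487 -153.57161026543878 j 1.4408769442014864
[ 0.46915524 -0.2172263   0.055     ] 0.07558805244723824 -153.10039953339867 j 1.4326527654566539
[ 0.46915524 -0.2172263   0.055     ] 0.07205959868807814 -153.23575807404774 j 1.4350152176616746
```

By geometry the lever is at j≈1.44 ±0.05, which is close to the 1.40 limit. There is time left, so I'll press it again, a little harder, to make sure it is at the stop.

>>> apply_moves:
  series:
    - {"jaw":1,"linear":[0,0,0.1],"roll":0}
    - {"jaw":1,"linear":[0,0,0.2],"roll":0}
    - {"jaw":1,"linear":[0.1,0,0.21],"roll":0}
    - {"jaw":1,"linear":[0.2,0,0.21],"roll":0}
    - {"jaw":1,"linear":[0.252,0,0.21],"roll":0}
    - {"jaw":1,"linear":[0.252,0,0.21],"roll":0}
    - {"jaw":1,"linear":[0.252,0,0.23],"roll":0}
    - {"jaw":1,"linear":[0.252,0,0.24],"roll":0}
    - {"jaw":1,"linear":[0.252,0,0.246],"roll":0}
    - {"jaw":1,"linear":[0.252,0,0.246],"roll":0}

```text
t: 18.52
tool_pos: [0.477, -0.2362, 0.0517]
orientation: [-1.513, 0.992, 1.485]
force: [0.3, -0.3, -0.6]
opening: 0.0003
```

>>> apply_moves:
  series:
    - {"jaw":1,"linear":[0,0,0.004],"roll":0}
    - {"jaw":1,"linear":[0,0,0.006],"roll":0}
    - {"jaw":1,"linear":[0,0,0.006],"roll":0}

```text
t: 18.9
tool_pos: [0.4766, -0.2351, 0.0522]
orientation: [-1.517, 0.994, 1.481]
force: [4.1, -10.5, -6.7]
opening: 0.0007
```

>>> apply_moves:
  series:
    - {"jaw":1,"linear":[0,0,0.005],"roll":0}
    - {"jaw":1,"linear":[0,0,0.008],"roll":0}
    - {"jaw":1,"linear":[0,0,0.008],"roll":0}

```text
t: 19.27
tool_pos: [0.4765, -0.2347, 0.0529]
orientation: [-1.524, 0.998, 1.475]
force: [9.1, -16.4, -12.2]
opening: 0.0003
```

The tool moved less than 0.5 mm while the force rose to 22 N, so this is a rigid stop. I'll retreat.

>>> apply_moves:
  series:
    - {"jaw":1,"linear":[0,0,-0.01],"roll":0}
    - {"jaw":1,"linear":[0,0,-0.03],"roll":0}
    - {"jaw":1,"linear":[0,0,-0.04],"roll":0}
    - {"jaw":1,"linear":[-0.1,0,-0.04],"roll":0}
    - {"jaw":1,"linear":[-0.2,0,-0.04],"roll":0}
    - {"jaw":1,"linear":[-0.25,0,-0.12],"roll":0}
    - {"jaw":1,"linear":[-0.25,0,-0.22],"roll":0}
    - {"jaw":1,"linear":[-0.25,0,-0.25],"roll":0}
    - {"jaw":1,"linear":[-0.25,0,-0.25],"roll":0}
    - {"jaw":1,"linear":[-0.25,0,-0.25],"roll":0}

```text
t: 20.52
tool_pos: [0.5318, -0.369, 0.2064]
orientation: [-1.523, 0.998, 1.476]
force: [0.3, -0.2, 0.7]
opening: 0.0004
```

```bash
python3 -W ignore -c "
from h import *
import pickle
s,p,R,y=pose();print(s['t'],p,s['force'])
c=read_camera('top');ptr(c);cv2.imwrite('pics/t7.png',cv2.resize(c['pixels'][240:310,300:400],None,fx=8,fy=8,interpolation=cv2.INTER_CUBIC))"
```

```text
20.525 [ 0.53175124 -0.36901822  0.20638132] [ 0.34680217 -0.15483559  0.70649423]
ptr px 32 angle -135.87316598407696 direction fit nan -139.51902412046883 -132.31960383811278
```

View pics/t7.png

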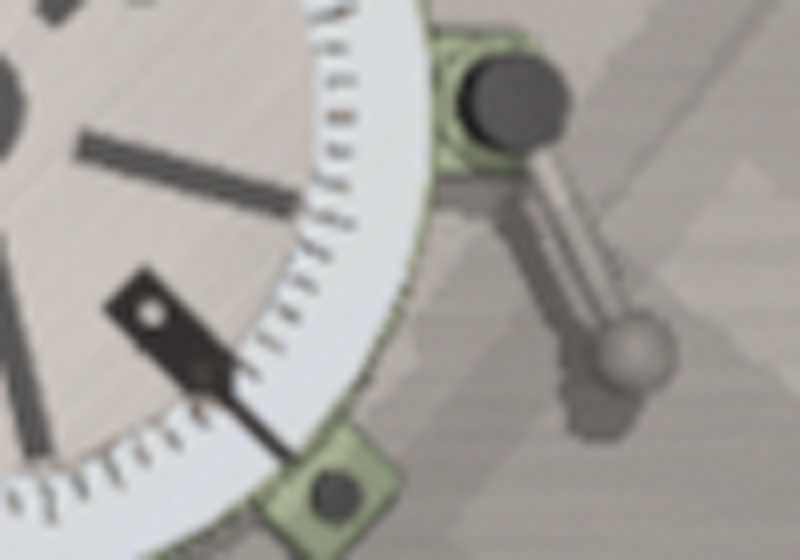

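The pointer at (222,385) sits on the long line, and the lever ball is at (637,354) against its stop. Nothing is touching the robot, so I'll hand in.

```bash
python3 -c "
from plant import *
print(close_job())"
```

```text
the job is handed in; nothing more can be done
None
```

I turned the plate about 153° clockwise by pushing stud A with the closed fingertips. Then I pushed the lever's ball clockwise to its end stop, backed off and handed the job in at about 20.5 s of the 58 s allowed.

**Pointer:** the last picture put it at about -135.9°, against -136.0° for the long line. That is well under 1 mm, and the limit is 4.7 mm. It did not change while I worked the lever.

**Lever:** the top camera put it at about 1.44 rad, a little short of the expected 1.5 but within the measuring error of about 0.05. That is close to the 1.40 limit, so I pressed a second time. The tool moved less than 0.5 mm while the force rose from about 13 N to 22 N, so I take the lever to be at its stop.

**Surroundings:** at hand-in the robot was clear of everything, and the force reading was below 1 N. Six of the seven loose things looked undisturbed in the last wide top view. The spanner lay partly in the arm's shadow but appeared unmoved. I checked these by eye only and did not measure them.

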